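# Free the caught lid of the ear tag tub and set it aside

## Robot

A 6-joint arm with a two-finger parallel gripper is mounted at the origin on the work surface. World frame = base frame: x ahead of the robot, y to its left, z up, the work surface at z = 0. Lengths are in mm, angles in rad, forces in N, time in s.
With the tool pointing down it reaches from about 275 to 1000 mm from the base axis. Payload 8.4 kg.
Tool frame: the origin (TCP) lies on the centre line of the jaws, within the pads' length; the fingertips stand 17 mm ahead of it and the grasp point (between the pads) lies 2 mm behind it; z points along the fingers, y is the line along which they close (so a half turn about z gives the same grasp; the last joint's range is limited). The gripper opens to 85 mm and grips with 20 to 120 N. Pads are 22 mm wide; open, the fingers measure 114 mm over their backs; the gripper's body (76 mm by 85 mm) begins 54 mm behind the grasp point. The pads swing forward as they close: fully open they stand 13 mm farther back than shut.
Start: joints at [-1.247, 0.353, 1.633, -0, 1.155, -0.002], TCP at [200.04, -592.125, 223.081] pointing down, gripper open.
Joint ranges: [-2.63, 2.63], [-0.92, 2.1], [0.06, 2.66], [-1.3, 4.44], [0, 2.69], [-3.02, 3.02]. Speed limits (rad/s): [2.22, 2.22, 2.79, 3.14, 3.14, 3.14].

## Interface

Orientations are given as [roll, pitch, yaw] about the fixed x, y, z axes, in that order (R = Rz(yaw) Ry(pitch) Rx(roll)).
In Python, from rig import r, eyes gives the robot as it stands. The module is installed in compiled form; this text tells all that it offers.
- The arm moves only by the shell command python3 -m inch 'ROWS' [FORCE]. ROWS is JSON, a list of rows, each a list of 7 numbers: the shift along the tool's x, y, z in m, then the turn, a rotation vector about the tool's x, y, z in degrees, then the closure, from -1 (fully open) to 1 (shut). In form: [[x, y, z, rx, ry, rz, gripper], ...]. A call has 1 to 8 rows; each row shifts and turns the commanded pose from where the row before left it, along the tool's axes as they then stand; what a row does not reach is not made up. A row lasts 1/10 s, in which the tool goes at most 50 mm and 8.59 degrees, less where a joint would pass 70% of its speed; a pose out of reach is approached as far as the arm can. A call with a gripper value outside its range is refused whole. The fingers move at their own pace and stop on an object; FORCE is the grip in N (left out, the last holds). Time passes only in rows, so rows that do not move let the fingers close. It gives the time, the measured TCP pose, the force, the opening and the grip force at its end, in the units of the state.
- r.sense(): the state, without advancing time (a new reading comes with each control period).
- eyes.grab_frame(name): name is "side" or "top" or "wrist"; returns a dict with "img" (420x560x3 uint8, blue, green, red), "fx", "fy", "cx", "cy" (pixels), "R" (3x3) and "t" (3): a world point X has camera coordinates R X + t; the wrist camera has in their place "hand_eye" (4x4, takes a point from camera to tool coordinates, whose origin is the TCP and whose axes are the flange's). Camera axes: x right, y down, z forward; pixel columns grow to the right and rows downward; lengths in mm; the calibration is good to about 2 mm. The wrist camera is an equidistant fisheye: a pixel r from the principal point sees the ray r / f radians off the axis. A picture is of the moment at which its call begins: read the wrist's pose just before it. There is no depth.
- r.sign_off(): hands the job in; it is judged then, once.
The state is a dict: "clock": time; "qpos": joint angles; "qvel": joint speeds; "joint_efforts": joint torques, N m; "eef_pos": TCP position; "tcp_rot": TCP orientation; "contact_force": force on the tool from outside, world axes, zero at the start; "wrist_torque": the same for the moment, N m; "opening": opening from 0.0 (shut) to 1.0 (fully open); "grasp_force": force on a finger pad.
Only numpy, scipy, OpenCV 4.12 (cv2) and the standard library are available. Lean on these libraries where they do the work, as an engineer would, in place of code of your own. Each camera call takes 0.05 s, during which the arm holds its last target. There are 200 camera calls.

## Task

Open the ear tag tub. Its lid should lift off loosely by the knob, but the lugs under it have turned beneath the tub's inner ledge, so feel for the anticlockwise turn at which it comes free, without forcing it. Then set the lid down gently (not dropped), knob up, on the plywood sorting board, let go, and leave the other things on the bench where they are.

Things in the scene. Friction and masses are not known exactly. Their poses are not given: they have to be found in the camera images.
- tub: Round pink plastic tub with a steel foot bolted to the bench; it cannot move. Outer diameter 140 mm (foot 174 mm), wall 4 mm, rim 115 mm above the bench. Origin at the centre of the underside, z up.
- tub_mouth (a point): Centre of the tub's mouth, at rim height. 6 to 11 mm below it a ledge of 55 mm inner radius runs round the inside, broken by two slots across from each other, each 33 degrees wide (about 34 mm). The lid hides the slots, and their angle varies: it cannot be read from the tub's yaw.
- lid: Loose pink plastic lid, 0.15 to 0.28 kg: a disc of 150 mm diameter, 6 mm thick, resting on the tub's rim, with a plug of 102 mm diameter reaching 20 mm down into the mouth (3 to 4 mm of play all round). Origin at the centre of the plug's flat underside, z up through the knob; overall height 64 mm, the disc at z 20 to 26 mm. It turns with little friction and stays where left: it can be regrasped.
- lid_lug (a point): One of two lugs on the plug's sides (at the lid's +x and -x, below the knob's ends): 14 mm wide, 6 mm high, 12 mm out, level with the underside. At first they lie under the ledge: the lid rises 3 mm, then catches. Turned 20 to 80 degrees anticlockwise from above (amount unknown), they meet the slots; within 7 degrees is enough. No stop: turned past, it catches again.
- lid_knob (a point): Middle of the lid's knob: a bar 70 mm long (along the lid's x), 24 mm wide (along y), 26 mm high (lid z 38 to 64 mm; this point at 51 mm), on a round neck 22 mm thick and 12 mm high above the disc.
- board: Plain plywood sorting board fixed flat on the bench, 220 x 220 x 12 mm. Origin at the centre of its underside, x and y along its edges; its top is 12 mm above the bench.
- torch: Bystander: ribbed aluminium torch lying on the bench, 157 mm long along x, 40 mm thick with six-sided ends. Origin below its middle.
- counter: Bystander: grey round tally counter lying on its back, 60 mm across, 40 mm high with its button. Origin at the centre of the underside.
- key: Bystander: brass cam-lock key lying flat, about 90 mm long along x, 32 mm wide, 6 mm thick. Origin on the underside, near its middle.
Things that resemble listed ones, but are neither listed nor needed, are in the scene too. Leave any blue look-alike of the lid alone.

How it is judged:
By the outcome, as a careful person would: the job done as asked, in the order asked, and still so for the second after the job is handed in, with the robot touching nothing.
It also fails if it takes over 54 s, if anything falls off the work surface, if the arm or the gripper's body presses on something with over 40 N, if the wrist force passes 120 N, or if a joint passes its speed limit or range.

## Working session

There is one attempt and no reset: what is moved stays moved. The work goes in short steps, Python scripts to look and compute and a shell command to move; the robot and the scene stay as the last step left them, time stands still between calls to the robot, and variables do not carry over. Pictures are saved under pics/ and viewed, at most 10 in all, crops included, and the job is handed in when it is done.

```bash
mkdir -p pics
python3 - <<'E'
from rig import r,eyes
import cv2,json,numpy as np
s=r.sense();print({k:np.round(v,3).tolist() for k,v in s.items()})
for n in("top","side"):
    f=eyes.grab_frame(n);cv2.imwrite(f"pics/{n}0.png",f["img"])
    print(n,{k:np.round(v,4).tolist() for k,v in f.items() if k!="img"})
E
```

```text
{'clock': 0.0, 'qpos': [-1.247, 0.354, 1.634, 0.0, 1.155, -0.002], 'qvel': [-0.002, -0.001, 0.001, -0.001, 0.0, -0.0], 'joint_efforts': [0.0, -60.526, -34.207, 0.0, 0.009, -0.0], 'eef_pos': [199.879, -591.658, 222.361], 'tcp_rot': [-3.14, -0.0, 0.326], 'contact_force': [0.138, -0.184, -0.239], 'wrist_torque': [0.049, -0.03, -0.017], 'grasp_force': 0.0, 'opening': 0.995}
top {'fx': 408.5262, 'fy': 408.5262, 'cx': 273.9266, 'cy': 207.118, 'R': [[-0.0045, -1.0, -0.0024], [-0.9972, 0.0046, -0.0752], [0.0752, 0.0021, -0.9972]], 't': [-76.205, 524.4822, 1264.9442]}
side {'fx': 429.2934, 'fy': 429.2934, 'cx': 285.2011, 'cy': 208.3198, 'R': [[-0.8781, -0.4785, 0.0033], [-0.3556, 0.648, -0.6735], [0.3201, -0.5926, -0.7391]], 't': [412.6056, 301.2841, 997.5878]}
```

View pics/top0.png

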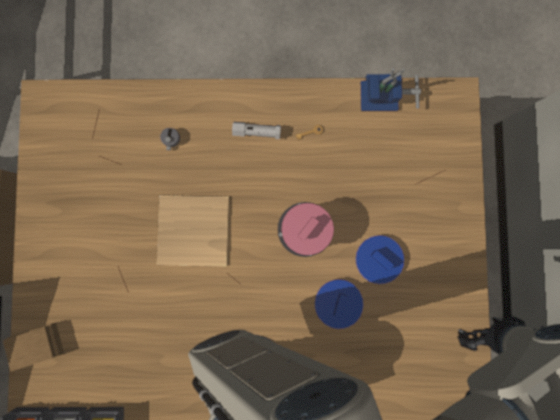

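View pics/side0.png

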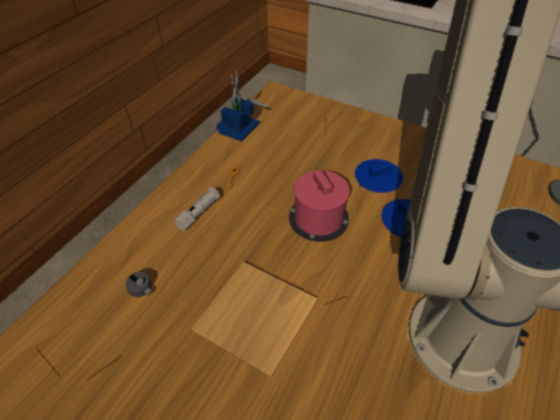

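The top view shows three lid candidates. The pink lid is at (307,229) and sits on the pink tub. The blue ones at (380,259) and (339,303) are look-alikes lying on the bench. The pink one fits the description. The board is at (194,231). I'll confirm with an enlarged crop and measure.

```bash
cat > h.py <<'E'
from rig import r,eyes
import cv2,numpy as np
def onplane(f,uv,z):
    R=np.array(f["R"]);t=np.array(f["t"]);c=-R.T@t
    d=R.T@np.array([(uv[0]-f["cx"])/f["fx"],(uv[1]-f["cy"])/f["fy"],1]); return c+d*(z-c[2])/d[2]
def proj(f,X):
    p=np.atleast_2d(X)@np.array(f["R"]).T+np.array(f["t"]); return np.c_[p[:,0]/p[:,2]*f["fx"]+f["cx"],p[:,1]/p[:,2]*f["fy"]+f["cy"]]
E
python3 - <<'E'
from h import *
f=eyes.grab_frame("top");im=f["img"]
hsv=cv2.cvtColor(im,cv2.COLOR_BGR2HSV)
m=cv2.inRange(hsv,(160,60,60),(180,255,255))
n,l,st,ce=cv2.connectedComponentsWithStats(m)
i=1+st[1:,4].argmax();print(st[i],ce[i])
c=cv2.findContours((l==i).astype(np.uint8),0,1)[0][0]
P=np.array([onplane(f,p[0],121)[:2] for p in cv2.convexHull(c)],np.float32)
print("lid",cv2.minEnclosingCircle(P),cv2.fitEllipse(P))
b=cv2.inRange(hsv,(5,30,165),(25,140,255));n,l2,st,ce=cv2.connectedComponentsWithStats(b[180:280,140:245])
for uv in [(159,196),(229,197),(228,266),(157,265)]: print("board corner",onplane(f,uv,12).round(1))
S=10;x0,y0=270,195
cr=cv2.resize(im[y0:y0+70,x0:x0+80],None,fx=S,fy=S,interpolation=cv2.INTER_CUBIC)[:600]
cv2.imwrite("pics/crop1.png",cr)
E
```

```text
[ 281  203   53   53 2146] [306.69384902 228.81174278]
lid ((453.56048583984375, -173.27206420898438), 75.7895736694336) ((453.5606384277344, -173.0338592529297), (149.831298828125, 150.37713623046875), 4.413270950317383)
board corner [561.8 285.8  12. ]
board corner [557.5  63.7  12. ]
board corner [340.5  66.   12. ]
board corner [344.6 288.4  12. ]
```

View pics/crop1.png

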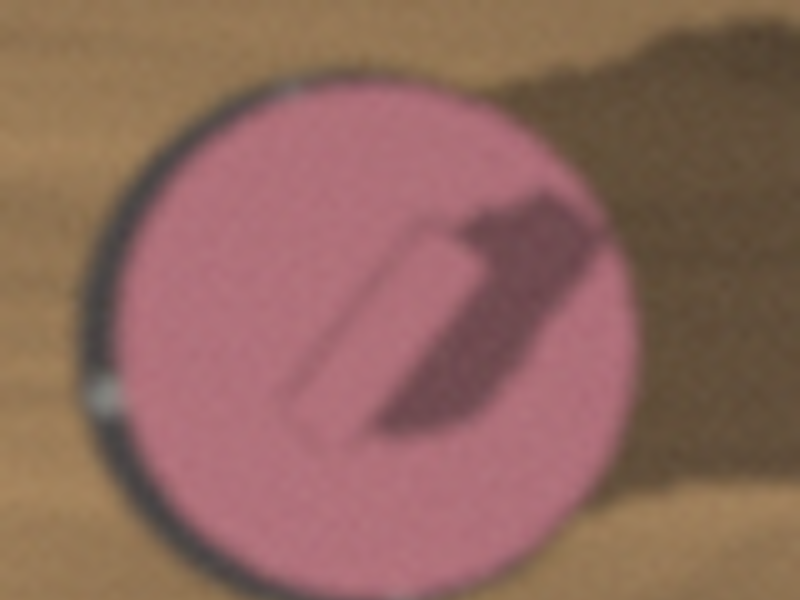

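The crop shows the pink lid as a 150 mm disc, which matches. Its bar knob runs from (310,425) to (456,243) in the crop, roughly -39° in world yaw. The board corners come out at about 220 mm. Next I'll work out the knob position and the tool-frame moves.

```bash
cat >> h.py <<'E'
from scipy.spatial.transform import Rotation as Ro
def todo(target,yawdeg):
    s=r.sense();A=Ro.from_euler("xyz",s["tcp_rot"]);B=Ro.from_euler("xyz",[np.pi,0,np.radians(yawdeg)])
    d=np.array(target)-s["eef_pos"]
    print("clock",round(s["clock"],2),"pos",np.round(s["eef_pos"],1),"rpy",np.degrees(s["tcp_rot"]).round(1),"q",np.round(s["qpos"],2))
    print("shift now-tool",A.inv().apply(d).round(1),"shift final-tool",B.inv().apply(d).round(1),"rot",np.degrees((A.inv()*B).as_rotvec()).round(1))
    print("F",np.round(s["contact_force"],1),"T",np.round(s["wrist_torque"],2),"open",round(s["opening"],3),"grip",round(s["grasp_force"],1))
E
python3 - <<'E'
from h import *
f=eyes.grab_frame("top")
W=np.array([onplane(f,(270+(u+.5)/10-.5,195+(v+.5)/10-.5),159)[:2] for u,v in[(425,222),(487,265),(335,450),(285,400)]])
d=(W[0]+W[1]-W[2]-W[3])/2;print(W.round(1).tolist(),W.mean(0),np.linalg.norm(d),np.degrees(np.arctan2(d[1],d[0])))
e=(W[0]-W[3]+W[1]-W[2]);print([np.degrees(np.arctan2(q[1],q[0])) for q in (W[0]-W[3],W[1]-W[2])])
todo([453,-173,223],-39)
E
```

```text
[[486.1, -185.4], [474.0, -202.6], [422.7, -159.6], [436.6, -145.8]] [ 454.84366994 -173.33521764] 65.16609497853065 -39.30999675261544
[np.float64(-38.65638199789337), np.float64(-39.92872072888564)]
clock 0.2 pos [ 199.9 -591.8  222.6] rpy [-179.9   -0.    18.7] q [-1.25  0.35  1.63  0.    1.16 -0.  ]
shift now-tool [ 3.738e+02 -3.158e+02 -1.000e-01] shift final-tool [-6.690e+01 -4.848e+02 -4.000e-01] rot [-0.   0.  57.7]
F [ 0.2 -0.5 -0.3] T [ 0.01 -0.04 -0.01] open 0.998 grip 0.0
```

```bash
python3 -m inch '[[0.031,-0.026,0,0,0,0,-1],[0.031,-0.026,0,0,0,0,-1],[0.031,-0.026,0,0,0,0,-1],[0.031,-0.026,0,0,0,0,-1],[0.031,-0.026,0,0,0,0,-1],[0.031,-0.026,0,0,0,0,-1],[0.031,-0.026,0,0,0,0,-1],[0.031,-0.026,0,0,0,0,-1]]' 40
python3 -m inch '[[0.031,-0.026,0,0,0,0,-1],[0.031,-0.026,0,0,0,0,-1],[0.031,-0.026,0,0,0,0,-1],[0.031,-0.026,0,0,0,0,-1]]'
python3 -m inch '[[0,0,0,0,0,8.2,-1],[0,0,0,0,0,8.2,-1],[0,0,0,0,0,8.2,-1],[0,0,0,0,0,8.2,-1],[0,0,0,0,0,8.2,-1],[0,0,0,0,0,8.2,-1],[0,0,0,0,0,8.5,-1],[0,0,0,0,0,0,-1]]'
python3 - <<'E'
from h import *
todo([454.2,-173.2,145],-39)
E
```

```text
clock: 1.0
eef_pos: [369.0, -314.2, 223.1]
tcp_rot: [3.141, -0.0, 0.326]
contact_force: [0.9, -0.3, -0.4]
opening: 1.0
grasp_force: 0.0
clock: 1.4
eef_pos: [453.2, -175.9, 223.2]
tcp_rot: [3.141, -0.0, 0.326]
contact_force: [0.9, -0.9, -0.4]
opening: 0.996
grasp_force: 0.0
clock: 2.2
eef_pos: [452.5, -177.4, 223.0]
tcp_rot: [3.142, 0.0, -0.684]
contact_force: [0.0, 0.4, 0.9]
opening: 1.004
grasp_force: 0.0
clock 2.2 pos [ 452.5 -177.4  223. ] rpy [180.    0.  -39.2] q [-0.38  0.14  1.92  0.    1.08  1.88]
shift now-tool [-1.4 -4.4 78. ] shift final-tool [-1.4 -4.4 78. ] rot [ 0.   0.  -0.2]
F [0.  0.4 0.9] T [-0.   -0.02 -0.  ] open 1.004 grip 0.0
```

```bash
python3 -m inch '[[-0.0014,-0.0044,0.02,0,0,0,-1],[0,0,0.02,0,0,0,-1],[0,0,0.02,0,0,0,-1],[0,0,0.01,0,0,0,-1],[0,0,0.008,0,0,0,-1],[0,0,0,0,0,0,-1]]' 40
python3 -m inch '[[0,0,0,0,0,0,1],[0,0,0,0,0,0,1],[0,0,0,0,0,0,1],[0,0,0,0,0,0,1],[0,0,0,0,0,0,1],[0,0,0,0,0,0,1],[0,0,0,0,0,0,1],[0,0,0,0,0,0,1]]' 40
python3 - <<'E'
from h import *
todo([454.2,-173.2,145],-39)
f=eyes.grab_frame("wrist");cv2.imwrite("pics/w1.png",f["img"])
E
```

```text
clock: 2.8
eef_pos: [453.9, -173.1, 144.5]
tcp_rot: [3.141, 0.001, -0.68]
contact_force: [0.3, -0.2, -0.1]
opening: 1.0
grasp_force: 0.0
clock: 3.6
eef_pos: [454.5, -173.3, 145.7]
tcp_rot: [-3.141, -0.001, -0.681]
contact_force: [-1.9, 0.7, 4.6]
opening: 0.26
grasp_force: 39.2
clock 3.6 pos [ 454.5 -173.3  145.7] rpy [-180.   -0.  -39.] q [-0.37  0.23  2.   -0.    0.91  1.88]
shift now-tool [-0.3  0.1  0.7] shift final-tool [-0.3  0.1  0.7] rot [-0. -0. -0.]
F [-1.9  0.7  4.6] T [-0.03  0.29  0.02] open 0.26 grip 39.2
```

View pics/w1.png

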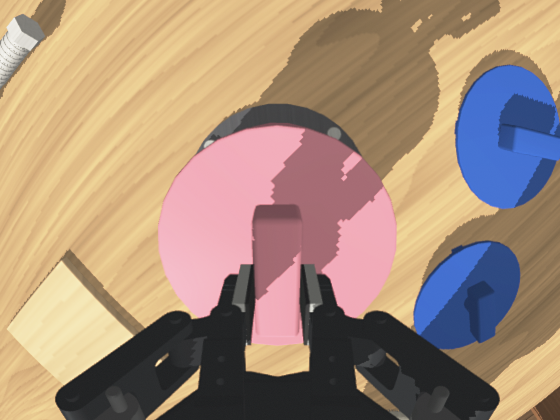

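The wrist view shows the pads holding the pink knob bar centred at (278,280), with an opening of 22 mm and the disc flat. First a small lift to learn how it feels when it's caught.

```bash
python3 -m inch '[[0,0,-0.001,0,0,0,1],[0,0,-0.001,0,0,0,1],[0,0,0,0,0,0,1]]' 60
python3 -m inch '[[0,0,-0.001,0,0,0,1],[0,0,0,0,0,0,1]]'
python3 -m inch '[[0,0,-0.001,0,0,0,1],[0,0,0,0,0,0,1]]'
python3 -m inch '[[0,0,-0.001,0,0,0,1],[0,0,0,0,0,0,1]]'
```

```text
clock: 3.95
eef_pos: [454.2, -173.1, 147.1]
tcp_rot: [3.142, 0.0, -0.681]
contact_force: [0.4, 0.3, -1.1]
opening: 0.252
grasp_force: 58.8
clock: 4.15
eef_pos: [454.3, -173.2, 148.1]
tcp_rot: [3.142, 0.0, -0.681]
contact_force: [-0.8, 0.1, -2.1]
opening: 0.252
grasp_force: 58.8
clock: 4.35
eef_pos: [454.1, -173.1, 148.9]
tcp_rot: [3.141, 0.0, -0.681]
contact_force: [0.2, 0.4, -3.6]
opening: 0.254
grasp_force: 60.2
clock: 4.55
eef_pos: [454.0, -173.2, 149.1]
tcp_rot: [3.141, 0.001, -0.681]
contact_force: [3.9, -1.8, -17.7]
opening: 0.25
grasp_force: 60.8
```

The lid weighs about 2–3 N and catches at z≈149, where the force reached −18 N. I'll drop to mid-play and turn 20° anticlockwise (tool −z), then test in 5° steps.

```bash
python3 -m inch '[[0,0,0.0025,0,0,0,1],[0,0,0,0,0,-5,1],[0,0,0,0,0,-5,1],[0,0,0,0,0,-5,1],[0,0,0,0,0,-5,1],[0,0,0,0,0,0,1],[0,0,-0.0025,0,0,0,1],[0,0,0,0,0,0,1]]'
for i in 1; do :; done
python3 -m inch '[[0,0,0.0025,0,0,0,1],[0,0,0,0,0,-5,1],[0,0,0,0,0,0,1],[0,0,-0.0025,0,0,0,1],[0,0,0,0,0,0,1]]'
```

```text
clock: 5.35
eef_pos: [454.1, -173.1, 149.1]
tcp_rot: [-3.142, 0.0, -0.335]
contact_force: [4.5, -2.2, -19.0]
opening: 0.25
grasp_force: 63.2
clock: 5.85
eef_pos: [454.1, -173.0, 149.1]
tcp_rot: [-3.141, 0.0, -0.248]
contact_force: [4.7, -1.8, -19.8]
opening: 0.253
grasp_force: 63.3
```

```bash
python3 -m inch '[[0,0,0.0025,0,0,0,1],[0,0,0,0,0,-5,1],[0,0,0,0,0,0,1],[0,0,-0.0025,0,0,0,1],[0,0,0,0,0,0,1]]' | egrep 'pos|rot|contact'
python3 -m inch '[[0,0,0.0025,0,0,0,1],[0,0,0,0,0,-5,1],[0,0,0,0,0,0,1],[0,0,-0.0025,0,0,0,1],[0,0,0,0,0,0,1]]'| egrep 'pos|rot|contact'
```

```text
eef_pos: [454.1, -173.0, 149.1]
tcp_rot: [-3.141, 0.0, -0.161]
contact_force: [4.9, -1.0, -18.9]
eef_pos: [454.2, -173.0, 149.1]
tcp_rot: [-3.141, 0.0, -0.073]
contact_force: [6.6, -1.9, -19.4]
```

```bash
python3 -m inch '[[0,0,0.0025,0,0,0,1],[0,0,0,0,0,-5,1],[0,0,0,0,0,0,1],[0,0,-0.0025,0,0,0,1],[0,0,0,0,0,0,1]]' | egrep 'pos|rot|contact'
```

```text
eef_pos: [454.1, -173.0, 149.1]
tcp_rot: [-3.141, 0.0, 0.014]
contact_force: [4.8, -1.1, -19.3]
```

At 40° of turn it's still caught, so I'll keep going.

```bash
python3 -m inch '[[0,0,0.0025,0,0,0,1],[0,0,0,0,0,-5,1],[0,0,0,0,0,0,1],[0,0,-0.0025,0,0,0,1],[0,0,0,0,0,0,1]]' | egrep 'pos|rot|contact'
python3 -m inch '[[0,0,0.0025,0,0,0,1],[0,0,0,0,0,-5,1],[0,0,0,0,0,0,1],[0,0,-0.0025,0,0,0,1],[0,0,0,0,0,0,1]]'| egrep 'pos|rot|contact'
```

```text
eef_pos: [454.1, -173.0, 149.1]
tcp_rot: [-3.141, 0.0, 0.101]
contact_force: [4.7, -1.2, -20.1]
eef_pos: [454.1, -173.0, 149.2]
tcp_rot: [-3.141, 0.0, 0.188]
contact_force: [4.6, -1.7, -19.0]
```

```bash
python3 -m inch '[[0,0,0.0025,0,0,0,1],[0,0,0,0,0,-5,1],[0,0,0,0,0,0,1],[0,0,-0.0025,0,0,0,1],[0,0,0,0,0,0,1]]' | egrep 'pos|rot|contact'
```

```text
eef_pos: [453.9, -173.0, 149.5]
tcp_rot: [-3.141, 0.001, 0.277]
contact_force: [2.0, -1.5, -15.3]
```

At 55° the catch softens to −15 N and z rises to 149.5. I'll go on a step at a time.

```bash
python3 -m inch '[[0,0,0.0025,0,0,0,1],[0,0,0,0,0,-5,1],[0,0,0,0,0,0,1],[0,0,-0.0025,0,0,0,1],[0,0,0,0,0,0,1]]' | egrep 'pos|rot|contact'
```

```text
eef_pos: [454.7, -173.4, 150.7]
tcp_rot: [3.141, -0.001, 0.364]
contact_force: [-0.6, -0.0, -0.7]
```

At 60° it's free: z reached 150.7 with under 1 N. I'll turn 4° more toward the slot's centre and lift gently.

```bash
python3 -m inch '[[0,0,0.002,0,0,0,1],[0,0,0,0,0,-4,1],[0,0,0,0,0,0,1],[0,0,-0.003,0,0,0,1],[0,0,-0.002,0,0,0,1],[0,0,0,0,0,0,1]]' | egrep 'pos|rot|contact'
```

```text
eef_pos: [454.6, -173.3, 153.5]
tcp_rot: [3.141, -0.0, 0.435]
contact_force: [-0.4, -0.7, -2.2]
```

```bash
python3 -m inch '[[0,0,-0.004,0,0,0,1],[0,0,-0.004,0,0,0,1],[0,0,-0.006,0,0,0,1],[0,0,-0.008,0,0,0,1],[0,0,0,0,0,0,1]]'
python3 -m inch '[[0,0,-0.015,0,0,0,1],[0,0,-0.02,0,0,0,1],[0,0,-0.015,0,0,0,1],[0,0,0,0,0,0,1]]'
python3 - <<'E'
from h import *
todo([451,176,225],24.9)
f=eyes.grab_frame("side");cv2.imwrite("pics/s2.png",f["img"])
E
```

```text
clock: 10.45
eef_pos: [455.1, -173.5, 176.4]
tcp_rot: [3.14, -0.002, 0.436]
contact_force: [-0.3, 0.2, -1.6]
opening: 0.245
grasp_force: 65.5
clock: 10.85
eef_pos: [455.5, -173.7, 227.0]
tcp_rot: [3.139, -0.003, 0.436]
contact_force: [-0.1, 0.2, -1.5]
opening: 0.252
grasp_force: 65.5
clock 10.85 pos [ 455.5 -173.7  227. ] rpy [ 1.798e+02 -1.000e-01  2.500e+01] q [-0.37  0.13  1.92 -0.    1.09  0.77]
shift now-tool [ 143.5 -318.9    1.5] shift final-tool [ 143.1 -319.1    2. ] rot [ 0.2 -0.1  0.1]
F [-0.1  0.2 -1.5] T [-0.01 -0.01 -0.01] open 0.252 grip 65.5
```

View pics/s2.png

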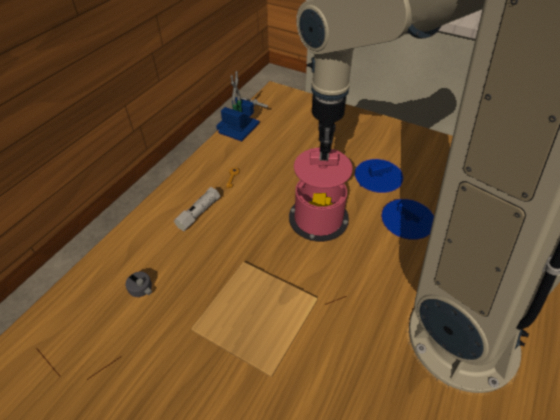

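The side view shows the pink lid hanging level below the gripper at (323,165), with the tub open and the yellow tags visible at (320,198). Now I'll carry it over the board.

```bash
python3 -m inch '[[0.007,-0.016,0,0,0,0,1],[0.0143,-0.032,0,0,0,0,1],[0.0143,-0.032,0,0,0,0,1],[0.0143,-0.032,0,0,0,0,1],[0.0143,-0.032,0,0,0,0,1],[0.0143,-0.032,0,0,0,0,1],[0.0143,-0.032,0,0,0,0,1],[0.0143,-0.032,0,0,0,0,1]]'|grep pos
python3 -m inch '[[0.0143,-0.032,0,0,0,0,1],[0.0143,-0.032,0,0,0,0,1],[0.007,-0.016,0,0,0,0,1],[0,0,0,0,0,0,1],[0,0,0,0,0,0,1]]'|grep pos
python3 -m inch '[[0,0,0.02,0,0,0,1],[0,0,0.035,0,0,0,1],[0,0,0.035,0,0,0,1],[0,0,0.03,0,0,0,1],[0,0,0.02,0,0,0,1],[0,0,0.01,0,0,0,1],[0,0,0,0,0,0,1],[0,0,0,0,0,0,1]]'
python3 - <<'E'
from h import *
todo([451,176,63],24.9)
f=eyes.grab_frame("side");cv2.imwrite("pics/s3.png",f["img"])
E
```

```text
eef_pos: [449.2, 90.9, 224.0]
eef_pos: [447.9, 176.8, 224.1]
clock: 13.0
eef_pos: [449.1, 176.8, 75.7]
tcp_rot: [3.141, -0.001, 0.435]
contact_force: [-1.0, 0.3, -1.2]
opening: 0.246
grasp_force: 65.4
clock 13.0 pos [449.1 176.8  75.7] rpy [180.   -0.   24.9] q [ 0.37  0.34  2.05 -0.    0.75  1.51]
shift now-tool [ 1.4  1.5 12.7] shift final-tool [ 1.4  1.5 12.7] rot [ 0. -0.  0.]
F [-1.   0.3 -1.2] T [-0.03 -0.03  0.  ] open 0.246 grip 65.4
```

View pics/s3.png

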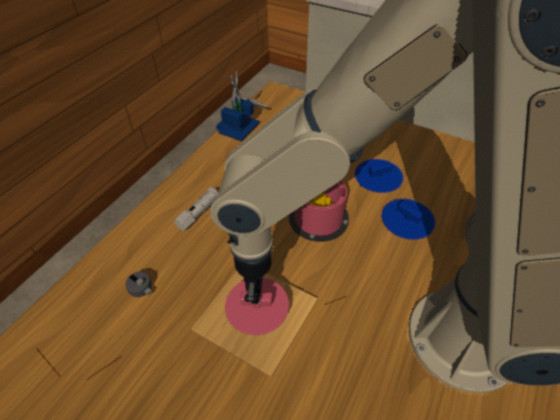

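The lid is over the board's centre at (257,305), level and about 13 mm up. I'll lower it slowly until the weight comes off.

```bash
python3 -m inch '[[0,0,0.003,0,0,0,1],[0,0,0.003,0,0,0,1],[0,0,0.002,0,0,0,1],[0,0,0.001,0,0,0,1],[0,0,0.001,0,0,0,1],[0,0,0,0,0,0,1]]'|egrep 'pos|contact'
python3 -m inch '[[0,0,0.001,0,0,0,1],[0,0,0,0,0,0,1]]'|egrep 'pos|contact'
python3 -m inch '[[0,0,0.001,0,0,0,1],[0,0,0,0,0,0,1]]'|egrep 'pos|contact'
```

```text
eef_pos: [448.5, 177.2, 65.0]
contact_force: [0.0, 0.1, -2.5]
eef_pos: [448.6, 177.1, 64.0]
contact_force: [-0.2, -0.3, -1.8]
eef_pos: [448.6, 177.2, 63.0]
contact_force: [1.3, 0.3, -2.4]
```

```bash
python3 -m inch '[[0,0,0.0007,0,0,0,1],[0,0,0,0,0,0,1]]'|egrep 'pos|contact'
python3 -m inch '[[0,0,0.0005,0,0,0,1],[0,0,0,0,0,0,1]]'|egrep 'pos|contact'
```

```text
eef_pos: [448.5, 177.2, 62.9]
contact_force: [-2.6, -0.3, 6.1]
eef_pos: [448.6, 177.2, 62.8]
contact_force: [-4.6, -1.1, 14.7]
```

It's in contact with the board. I'll ease off the push, release and withdraw.

```bash
python3 -m inch '[[0,0,-0.0007,0,0,0,1],[0,0,0,0,0,0,0.2],[0,0,0,0,0,0,-0.2],[0,0,0,0,0,0,-1],[0,0,0,0,0,0,-1],[0,0,0,0,0,0,-1],[0,0,0,0,0,0,-1],[0,0,0,0,0,0,-1]]'
python3 -m inch '[[0,0,-0.01,0,0,0,-1],[0,0,-0.02,0,0,0,-1],[0,0,-0.03,0,0,0,-1],[0,0,-0.04,0,0,0,-1],[0,0,-0.04,0,0,0,-1],[0,0,-0.04,0,0,0,-1],[0,0,0,0,0,0,-1],[0,0,0,0,0,0,-1]]'
python3 - <<'E'
from h import *
for n in("side","top"):
    f=eyes.grab_frame(n);cv2.imwrite(f"pics/{n}4.png",f["img"])
E
```

```text
clock: 15.25
eef_pos: [448.6, 177.1, 62.6]
tcp_rot: [3.142, 0.0, 0.436]
contact_force: [1.3, -0.2, -0.3]
opening: 0.999
grasp_force: 0.0
clock: 16.05
eef_pos: [449.0, 177.3, 243.9]
tcp_rot: [3.141, -0.003, 0.436]
contact_force: [-0.3, 0.1, -1.0]
opening: 1.0
grasp_force: 0.0
```

View pics/side4.png

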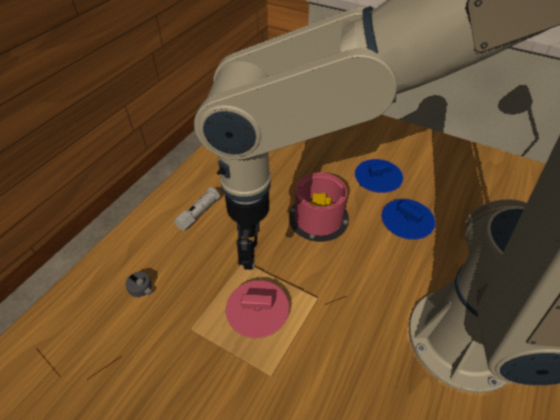

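The lid lies knob up on the board at (257,307), the gripper is clear, the tub is open, and the counter and torch haven't moved. Handing in.

```bash
python3 -c "
from rig import r
print(r.sign_off())"
```

```text
the job is handed in; nothing more can be done
None
```

The ear tag tub is open and handed in: the lid came free about 60° anticlockwise and now rests knob up on the sorting board, with nothing else on the bench touched.

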